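Hold the photometer's shutter rod at the index for a reading

TASK

Take a reading on the bench photometer: first lower its open cover gently until it is fully shut, then pull the spring-return shutter rod out of the instrument's front by its knob until the flange at the knob's outer end stands level with (straight above) the index bar on the tongue beneath, and keep it there. Finish while still holding the rod in the fingers at the index, since it springs back if let go. Do not shove or knock over the glassware and bottles around it.

Things in the scene. Friction and masses are not known exactly. Their poses are not given: they have to be found in the camera images.
- photometer: White bench instrument, fixed, 220 (its x) x 200 (its y) x 110 mm high; origin at the centre of its underside on the table, z up. Its front faces its own -x; yaw varies. A fixed aluminium tongue 60 mm wide and 20 mm high lies on the table along its own -x, under the rod, from the front face to 255 mm from the origin.
- cover (a joint): Opening angle of the grey cover on the photometer's top, rad: 0 = fully shut on its stop, grows as the free edge rises (starts 0.8 to 1.2, limit 1.5). Stiff damped hinge: it stays open where it is left, but may sink slowly by itself when less than about 0.6 rad open. A push of about 1 to 4 N near the free edge, on the outer (upper) face, lowers it. Closing the last 0.2 rad faster than 1.5 rad/s counts as slamming.
- cover_hinge (a point): Mid-point of the cover's hinge line, which runs along the photometer's y; at 85 mm on the photometer's +x side, 111 mm above the table. The point turns with the cover; shut, its axes are the photometer's. The cover runs 142 mm from here along the point's -x, is 150 mm wide, and its outer face lies 22 mm along the point's +z. A small lip 50 mm wide, 8 mm thick, sticks out 17 mm beyond the free edge.
- cover_edge (a point): Middle of the cover's free edge on its outer (upper) face: 140 mm along -x and 22 mm along +z from cover_hinge in the cover's own axes. Shut, it is 133 mm above the table.
- rod (a joint): How far the shutter rod is pulled out of the front, m: 0 = home, at most 0.075, along the photometer's own -x. A spring pulls it home: 4 N at home, growing by 1 N per 10 mm.
- rod_knob (a point): Centre of the rod's black round knob (22 mm diameter, 34 mm long, lying along the photometer's x): on the photometer's centre line, 75 mm above the table, 50 mm in front of the front face at home. It can be pinched from above with the fingers closing along the photometer's y; nothing stands within 75 mm on either side of it.
- rod_flange (a point): Centre of the flange at the knob's outer end: a disc 30 mm in diameter and 6 mm thick, 20 mm farther out (photometer's -x) than rod_knob, 75 mm above the table. It moves with the rod.
- index_mark (a point): Middle of the top of the index bar: a fixed dark steel bar 6 mm wide (along the photometer's x), 80 mm long across the tongue, its top 30 mm above the table; its axes are the photometer's. It stands 30 to 55 mm farther out than the flange at home, and the flange (and knob) pass 30 mm or more above it.
- beaker_mid (a point): Bystander: centre of a glass beaker, 60 mm across, 75 mm high, beside the tongue.
- dropper_mid (a point): Bystander: centre of a small white dropper bottle, 32 mm across, 65 mm high, on the other side of the tongue.
- reagent_mid (a point): Bystander: centre of a white reagent bottle, 68 mm across, 170 mm high.
- flask_mid (a point): Bystander: a conical glass flask, 82 mm across, 115 mm high; the point is 50 mm above its foot.
- jar_mid (a point): Bystander: centre of an amber jar, 64 mm across, 80 mm high.
- dish_mid (a point): Bystander: a white dish, 80 mm across, 14 mm high.

How it is judged:
By the outcome, as a careful person would: the job done as asked, in the order asked, and still so for the second after the job is handed in, while the arm keeps its last pose, push and grip.
It also fails if it takes over 58 s, if anything falls off the work surface, if the arm or the gripper's body presses on something with over 40 N, if the wrist force passes 120 N, or if a joint passes its speed limit or range.

ROBOT

A 7-joint arm with a two-finger parallel gripper is mounted at the origin on the work surface. World frame = base frame: x ahead of the robot, y to its left, z up, the work surface at z = 0. Lengths are in m, angles in rad, forces in N, time in s.
With the tool pointing down it reaches from about 0.4 to 0.85 m from the base axis. Payload 4.5 kg.
Tool frame: the origin (TCP) lies midway between the tips of the shut fingers; the grasp point (between the pads) lies 19 mm behind it; z points along the fingers, y is the direction in which the jaws open and shut (so a half turn about z gives the same grasp; the last joint's range is limited). The gripper opens to 88 mm and grips with 3 to 60 N. Pads are 18 mm wide; open, the fingers measure 123 mm over their backs; the gripper's body (75 mm by 187 mm) begins 45 mm behind the grasp point.
Start: joints at [1.235, 0.689, -0.195, 1.565, 0.157, 0.902, -0.215], TCP at [0.226, -0.583, 0.239] pointing down, gripper open.
Joint ranges: [-3.01, 3.01], [-0.46, 2.08], [-1.47, 1.51], [0.13, 2.56], [-1, 4.14], [0.04, 2.09], [-2.66, 2.66]. Speed limits (rad/s): [2.57, 2.57, 3.14, 3.14, 3.14, 3.14, 3.14].

INTERFACE

Orientations are given as a unit quaternion [x, y, z, w].
In Python, from plant import r gives the robot as it stands. The module is installed in compiled form; this text tells all that it offers.
- The arm moves only by the shell command python3 -m jog 'ROWS' [FORCE]. ROWS is JSON, a list of rows, each an object with "translation": the shift along the tool's x, y, z in units of 40 mm (1.0 is 40 mm), a list of three; "twist": the turn about the tool's z in units of 6 degrees (1.0 is 6 degrees); "claw": the opening in per cent of the stroke, from 0 (shut) to 100 (fully open). A call has 1 to 20 rows; each row shifts and turns the commanded pose from where the row before left it, along the tool's axes as they then stand; what a row does not reach is not made up. A row lasts 1/12 s, in which the tool goes at most 41.7 mm and 7.16 degrees, less where a joint would pass 70% of its speed; a pose out of reach is approached as far as the arm can. A call is refused whole if a number of a shift passes 1 or a number of a turn 1, either way. A call with a gripper value outside its range is refused whole. The fingers move at their own pace and stop on an object; FORCE is the grip in N (left out, the last holds). Time passes only in rows, so rows that do not move let the fingers close. It gives the time, the measured TCP pose, the force and the opening at its end, in the units of the state.
- r.get_state(): the state, without advancing time (a new reading comes with each control period).
- r.snapshot(name): name is "scene" or "top" or "wrist"; returns a dict with "img" (384x512x3 uint8, red, green, blue), "fx", "fy", "cx", "cy" (pixels), "origin" and "rotation" of the camera in the world; the wrist camera has in their place "T_tool_cam" (4x4, takes a point from camera to tool coordinates, whose origin is the TCP and whose axes are the flange's). Camera axes: x right, y up, looking along -z (the intrinsics and any distortion apply to the point x, -y, -z); pixel columns grow to the right and rows downward; lengths in m; the calibration is good to about 2 mm. A picture is of the moment at which its call begins: read the wrist's pose just before it. There is no depth.
- r.finish_job(): hands the job in, once; it reports no verdict.
Trained networks look in the newest picture that a camera, given by its name, has taken for a name from the list of things; names that differ only in an ending like _2 or _b are one class to them, and where a whole thing is asked for, a point or a joint stands for the part that bears it (a point fixed in the world has none). Each returns a list of dicts, best first, with "confidence" (0 to 1); they miss things now and then, are a little off and sometimes report something else, mostly with a low value. They report only what shows in the picture. A call takes as long as a camera call.
- r.spot_in(label, camera): "rect" ([left, top, right, bottom] in pixels, round what is visible of it).
- r.spot_point(label, camera): "location" ([row, column] in pixels: a listed point, or the origin of a listed thing).
The state is a dict: "clock": time; "q": joint angles; "qd": joint speeds; "joint_torque": joint torques, N m; "tool_pos": TCP position; "eef_rot": TCP orientation; "contact_force": force on the tool from outside, world axes, zero at the start; "moment": the same for the moment, N m; "opening": opening from 0.0 (shut) to 1.0 (fully open).
Only numpy, scipy, OpenCV 4.12 (cv2) and the standard library are available. Lean on these libraries where they do the work, as an engineer would, in place of code of your own. Each camera call takes 0.05 s, during which the arm holds its last target. There are 200 camera calls.

## Working session

There is one attempt and no reset: what is moved stays moved. The work goes in short steps, Python scripts to look and compute and a shell command to move; the robot and the scene stay as the last step left them, time stands still between calls to the robot, and variables do not carry over. Pictures are saved under pics/ and viewed, about 8 in all and at most 12, crops included, and the job is handed in when it is done.

```bash
mkdir -p pics; cat > h.py <<'E'
import numpy as np, cv2, json
from plant import r
from scipy.spatial.transform import Rotation as R
def cam(name):
    st=r.get_state(); s=r.snapshot(name)
    if 'origin' in s: o=np.array(s['origin']);M=np.array(s['rotation'])
    else:
        T=np.array(s['T_tool_cam']);Q=R.from_quat(st['eef_rot']).as_matrix()
        o=Q@T[:3,3]+np.array(st['tool_pos']);M=Q@T[:3,:3]
    if M.shape!=(3,3): M=R.from_quat(M).as_matrix()
    s['o']=o;s['M']=M;return s
def ray(s,rc):
    d=np.array([(rc[1]-s['cx'])/s['fx'],-(rc[0]-s['cy'])/s['fy'],-1]);d=s['M']@d;return s['o'],d/np.linalg.norm(d)
def atz(s,rc,z):
    o,d=ray(s,rc);return o+d*(z-o[2])/d[2]
def tri(rays):
    A=sum(np.eye(3)-np.outer(d,d) for o,d in rays);b=sum((np.eye(3)-np.outer(d,d))@o for o,d in rays);return np.linalg.solve(A,b)
E
python3 - <<'E'
from h import *
st=r.get_state();print(st)
S={}
for c in('scene','top'):
    s=S[c]=cam(c);cv2.imwrite(f'pics/{c}0.png',s['img'][:,:,::-1]);print(c,s['o'],[k for k in s],s['fx'])
for l in['photometer','cover_hinge','cover_edge','rod_knob','rod_flange','index_mark','beaker_mid','dropper_mid','reagent_mid','flask_mid','jar_mid','dish_mid']:
    rs=[]
    for c in S:
        p=r.spot_point(l,c)
        if p: print(l,c,np.round(p[0]['location'],1),round(p[0]['confidence'],2),end=' ');rs.append(ray(S[c],p[0]['location']))
    print(np.round(tri(rs),4) if len(rs)>1 else '')
E
```

```text
{'clock': 0.0, 'q': array([ 1.23481803,  0.6899656 , -0.19451745,  1.56632876,  0.1573093 ,
        0.90248606, -0.2150881 ]), 'qd': array([ 0.0015837 ,  0.00151697, -0.00011084, -0.00078355, -0.00078058,
       -0.00093959, -0.00100605]), 'joint_torque': array([ 5.39422290e-04, -5.27573311e+01, -1.26662884e+00, -1.53428829e+01,
       -5.25837543e-02,  6.61898463e-03,  1.34330026e-04]), 'tool_pos': array([ 0.22561057, -0.58219443,  0.23792566]), 'eef_rot': array([ 9.82946783e-01,  1.83888051e-01, -2.30894462e-04, -8.67345281e-04]), 'contact_force': array([ 1.15454409,  0.3713716 , -0.47455547]), 'moment': array([ 0.0309488 , -0.06455809,  0.01591149]), 'opening': 0.999866364535178}
scene [ 1.20750517 -0.48182247  0.71890637] ['img', 'fx', 'fy', 'cx', 'cy', 'origin', 'rotation', 'o', 'M'] 391.0434825317054
top [0.4127208  0.02448505 1.3471275 ] ['img', 'fx', 'fy', 'cx', 'cy', 'origin', 'rotation', 'o', 'M'] 410.47243465992767
photometer scene [218.1 297.1] 0.96 photometer top [157.9 200.2] 0.29 [0.5963 0.158  0.0064]
cover_hinge scene [183.  324.6] 0.96 cover_hinge top [160.5 198.9] 
[... 272 characters left out ...]
8 282.9] 0.59 [ 0.518  -0.0632  0.0882]
index_mark scene [223.9 222.4] 0.54 index_mark top [192.  290.9] 0.56 [ 0.5048 -0.093   0.0349]
beaker_mid scene [193.4 228.9] 0.79 beaker_mid top [226.2 266.5] 0.66 [ 0.3989 -0.0095  0.0375]
dropper_mid scene [254.9 239.4] 0.64 dropper_mid top [153.5 298. ] 0.63 [ 0.6285 -0.1196  0.0353]
reagent_mid scene [296.6 179.8] 0.84 reagent_mid top [129.9 363.1] 0.93 [ 0.6937 -0.3134  0.0839]
flask_mid scene [266.6  93.5] 0.83 flask_mid top [198.6 395.8] 0.95 [ 0.4763 -0.4224  0.0502]
jar_mid scene [162.  342.2] 0.93 jar_mid top [203.9 135.6] 0.91 [0.4729 0.3987 0.0387]
dish_mid scene [224.1 121. ] 0.62 dish_mid top [250.  356.1] 0.89 [ 0.3128 -0.3045  0.0055]
```

```bash
python3 - <<'E'
import cv2
a=cv2.imread('pics/scene0.png');b=cv2.imread('pics/top0.png')
import numpy as np
cv2.imwrite('pics/both0.png',np.hstack([cv2.resize(a[60:340,130:430],(400,373)),cv2.resize(b[80:290,180:405],(400,373))]))
E
```

```text
(no output)
```

View pics/both0.png

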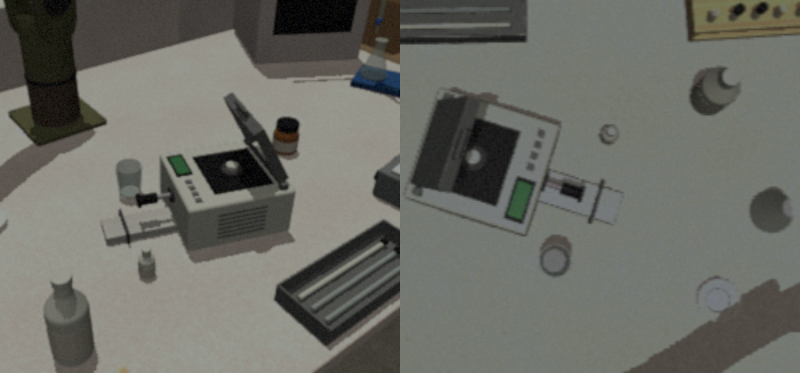

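The scene view (left half) shows the photometer with its cover open about 1 rad. The knob is near crop (147,198) and the index bar near (125,225), with the beaker and dropper bottle on either side of the tongue. In the top view the front points to -y. The top network's cover_edge hit was the reagent bottle, so I'm discarding it. Next I'll fit the pose.

```bash
cat >> h.py <<'E'
def plan(tgt,yaw):  # moves in tool axes/units for a tool-down pose
    st=r.get_state();Q=R.from_quat(st['eef_rot']).as_matrix();p=np.array(st['tool_pos'])
    y0=np.degrees(np.arctan2(Q[1,0],Q[0,0]))
    return 'shift units',np.round(Q.T@(np.array(tgt)-p)/.04,3),'twist units',round(-(yaw-y0)/6,3)
E
python3 - <<'E'
from h import *
from scipy.optimize import least_squares
S={c:cam(c) for c in('scene','top')}
obs=[]
Z={'cover_hinge':(.085,.111),'rod_knob':(-.16,.075),'rod_flange':(-.18,.075),'index_mark':(None,.03),'photometer':(0,0)}
for l in Z:
  for c in S:
    for p in r.spot_point(l,c)[:1]:
        if p['confidence']>.4: obs.append((l,c,p['location']))
def pt(l,v):
    x,z=Z[l]; x=-v[3] if x is None else x
    return np.array([v[0]+x*np.cos(v[2]),v[1]+x*np.sin(v[2]),z])
def f(v):
    e=[]
    for l,c,rc in obs:
        o,d=ray(S[c],rc);w=pt(l,v)-o;e+=list((w-d*(w@d))*1000)
    return e
s=least_squares(f,[.5716,.107,1.25,.211],loss='soft_l1',f_scale=3);v=s.x;print(v,np.degrees(v[2]),'pull',v[3]-.18)
for i,o in enumerate(obs):print(o[:2],np.round(f(v)[3*i:3*i+3],1))
# cover angle
p=r.spot_point('cover_edge','scene')[0];o,d=ray(S['scene'],p['location']);h=pt('cover_hinge',v);ux=np.array([np.cos(v[2]),np.sin(v[2]),0])
E=lambda t,a=.14:h+ux*(-a*np.cos(t)+.022*np.sin(t))+np.array([0,0,a*np.sin(t)+.022*np.cos(t)])
th=min(np.arange(.5,1.5,.01),key=lambda t:np.linalg.norm(np.cross(E(t)-o,d)));print('theta',th,np.linalg.norm(np.cross(E(th)-o,d)),E(th))
print(plan(E(th)+ux*.03+[0,0,.12],np.degrees(v[2])))
for t in np.arange(1.2,-.01,-.1):print(round(t,1),np.round(E(t,.125),3), 'along x',round((E(t,.125)-h)@ux,4))
E
```

```text
[0.57088064 0.10996532 1.25709552 0.21668798] 72.0262676044851 pull 0.03668797921066311
('cover_hinge', 'scene') [-0.  -0.1 -0.1]
('rod_knob', 'top') [-7.8  1.5 -0.8]
('rod_flange', 'scene') [ 2.  -0.4 -2.5]
('rod_flange', 'top') [-0.2 -1.   0. ]
('index_mark', 'scene') [-2.1  1.3  2.9]
('index_mark', 'top') [ 4.1 -1.5  0.4]
('photometer', 'scene') [ 0.6 -1.7 -2. ]
('photometer', 'top') [0.1 2.4 0.2]
theta 0.5 0.2401974491144056 [0.562452   0.08398411 0.19742639]
('shift units', array([ 14.343, -13.082,  -1.968]), 'twist units', np.float64(-8.473))
1.2 [0.589 0.167 0.235] along x -0.0248
1.1 [0.586 0.156 0.232] along x -0.0371
1.0 [0.582 0.144 0.228] along x -0.049
0.9 [0.578 0.133 0.223] along x -0.0605
0.8 [0.575 0.123 0.216] along x -0.0713
0.7 [0.572 0.113 0.208] along x -0.0814
0.6 [0.569 0.105 0.2  ] along x -0.0907
0.5 [0.567 0.097 0.19 ] along x -0.0992
0.4 [0.564 0.089 0.18 ] along x -0.1066
0.3 [0.562 0.083 0.169] along x -0.1129
0.2 [0.561 0.078 0.157] along x -0.1181
0.1 [0.559 0.075 0.145] along x -0.1222
-0.0 [0.559 0.072 0.133] along x -0.125
```

```bash
python3 -m jog '[{"translation":[0,0,-0.5],"twist":-1,"claw":0},{"translation":[0,0,-0.5],"twist":-1,"claw":0},{"translation":[0,0,-0.5],"twist":-1,"claw":0},{"translation":[0,0,-0.5],"twist":-1,"claw":0},{"translation":[0,0,-0.5],"twist":-1,"claw":0},{"translation":[0,0,-0.5],"twist":-1,"claw":0},{"translation":[0,0,-0.5],"twist":-1,"claw":0},{"translation":[0,0,-0.5],"twist":-1,"claw":0},{"translation":[0,0,0],"twist":-0.47,"claw":0},{"translation":[0,0,0],"twist":0,"claw":0}]'
python3 - <<'E'
from h import *
yaw=1.2571;ux=np.array([np.cos(yaw),np.sin(yaw),0]);h=np.array([.5971,.1908,.111])
print(plan(h+ux*.03+[0,0,.29],72.03))
s=cam('scene');o,d=ray(s,[140.7,318.5])
E=lambda t,a=.14:h+ux*(-a*np.cos(t)+.022*np.sin(t))+np.array([0,0,a*np.sin(t)+.022*np.cos(t)])
for t in np.arange(.7,1.3,.1):print(t,np.linalg.norm(np.cross(E(t)-o,d)))
print([(np.round(p['location']),p['confidence']) for p in r.spot_point('cover_edge','scene')])
E
```

```text
clock: 2.78
tool_pos: [0.2261, -0.5832, 0.4]
eef_rot: [0.809, 0.588, -0.0, 0.001]
contact_force: [-0.4, -0.8, -0.3]
opening: 0.266
('shift units', array([22.016,  2.863, -0.058]), 'twist units', np.float64(0.005))
0.7 0.06025365668720443
0.7999999999999999 0.04638902833297919
0.8999999999999999 0.03252709975133774
0.9999999999999999 0.01877917036491908
1.0999999999999999 0.005625900297778274
1.1999999999999997 0.009115296841953328
1.2999999999999998 0.022093218099282004
[(array([140., 316.]), 0.72)]
```

```bash
python3 -m jog '[{"translation":[0.9,0.14,0],"twist":0,"claw":0},{"translation":[0.9,0.14,0],"twist":0,"claw":0},{"translation":[0.9,0.14,0],"twist":0,"claw":0},{"translation":[0.9,0.14,0],"twist":0,"claw":0},{"translation":[0.9,0.14,0],"twist":0,"claw":0},{"translation":[0.9,0.14,0],"twist":0,"claw":0},{"translation":[0.9,0.14,0],"twist":0,"claw":0},{"translation":[0.9,0.14,0],"twist":0,"claw":0},{"translation":[0.9,0.14,0],"twist":0,"claw":0},{"translation":[0.9,0.14,0],"twist":0,"claw":0},{"translation":[0.9,0.14,0],"twist":0,"claw":0},{"translation":[0.9,0.14,0],"twist":0,"claw":0},{"translation":[0.9,0.14,0],"twist":0,"claw":0},{"translation":[0.9,0.14,0],"twist":0,"claw":0},{"translation":[0.9,0.14,0],"twist":0,"claw":0},{"translation":[0.9,0.14,0],"twist":0,"claw":0}]'
python3 - <<'E'
from h import *
yaw=1.2571;ux=np.array([np.cos(yaw),np.sin(yaw),0]);h=np.array([.5971,.1908,.111])
print(plan(h+ux*.03+[0,0,.29],72.03))
s=cam('wrist');cv2.imwrite('pics/w1.png',s['img'][:,:,::-1])
for l in('cover_edge','rod_knob','rod_flange','index_mark','cover_hinge'):
  print(l,[(np.round(p['location']),round(p['confidence'],2)) for p in r.spot_point(l,'wrist')[:2]])
E
```

```text
clock: 4.22
tool_pos: [0.489, -0.0611, 0.398]
eef_rot: [0.809, 0.587, -0.001, -0.0]
contact_force: [-0.1, 0.1, 1.6]
opening: 0.005
('shift units', array([ 7.575,  0.612, -0.083]), 'twist units', np.float64(-0.021))
cover_edge []
rod_knob [(array([120., 271.]), 0.56), (array([127., 185.]), 0.23)]
rod_flange [(array([138., 274.]), 0.57)]
index_mark [(array([154., 268.]), 0.53)]
cover_hinge []
```

View pics/w1.png

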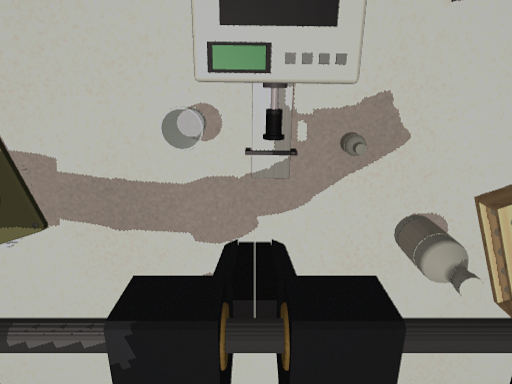

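```bash
python3 - <<'E'
from h import *
s=cam('wrist');yaw=1.2571;ux=np.array([np.cos(yaw),np.sin(yaw),0]);uy=np.array([-ux[1],ux[0],0]);O=np.array([.57088,.10997,0])
for n,rc,z in[('flange',(138,274),.075),('knob',(120,271),.075),('index',(152,271),.03),('front topL',(80,194),.11),('front topR',(82,360),.11)]:
    p=atz(s,rc,z);print(n,np.round(p,4),'photometer xy',round((p-O)@ux,4),round((p-O)@uy,4))
E
python3 -m jog '[{"translation":[0.8,0.06,0],"twist":0,"claw":0},{"translation":[0.8,0.06,0],"twist":0,"claw":0},{"translation":[0.8,0.06,0],"twist":0,"claw":0},{"translation":[0.8,0.06,0],"twist":0,"claw":0},{"translation":[0.8,0.06,0],"twist":0,"claw":0},{"translation":[0.8,0.06,0],"twist":0,"claw":0},{"translation":[0.8,0.06,0],"twist":0,"claw":0},{"translation":[0.8,0.06,0],"twist":0,"claw":0},{"translation":[0.8,0.06,0],"twist":0,"claw":0},{"translation":[0.4,0.07,0],"twist":0,"claw":0},{"translation":[0,0,0],"twist":0,"claw":0}]'
python3 - <<'E'
from h import *
yaw=1.2571;ux=np.array([np.cos(yaw),np.sin(yaw),0]);h=np.array([.5971,.1908,.111])
print(plan(h+ux*.015+[0,0,.115],72.03))
s=cam('scene');cv2.imwrite('pics/s1.png',s['img'][60:340,130:430,::-1])
E
```

```text
flange [ 0.5137 -0.0667  0.075 ] photometer xy -0.1857 -0.0001
knob [ 0.517  -0.0423  0.075 ] photometer xy -0.1615 0.0043
index [ 0.5032 -0.0933  0.03  ] photometer xy -0.2142 0.0017
front topL [0.4429 0.0359 0.11  ] photometer xy -0.11 0.0989
front topR [ 0.6317 -0.0286  0.11  ] photometer xy -0.1131 -0.1006
clock: 5.48
tool_pos: [0.6064, 0.2217, 0.3976]
eef_rot: [0.808, 0.589, 0.0, -0.001]
contact_force: [-0.3, -0.2, -0.6]
opening: 0.005
('shift units', array([-0.438,  0.024,  4.289]), 'twist units', np.float64(0.018))
```

View pics/s1.png

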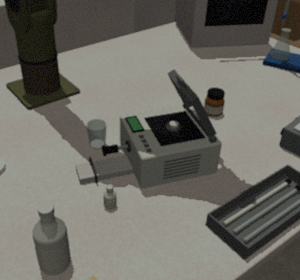

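The cover is still open at about 1.1 rad, with its edge near crop (172,75) and the arm above the frame. The pose fit agrees with the wrist view, so I'll descend behind the cover.

```bash
python3 -m jog '[{"translation":[0,0,0.6],"twist":0,"claw":0},{"translation":[0,0,0.6],"twist":0,"claw":0},{"translation":[0,0,0.6],"twist":0,"claw":0},{"translation":[0,0,0.6],"twist":0,"claw":0},{"translation":[0,0,0.6],"twist":0,"claw":0},{"translation":[0,0,0.6],"twist":0,"claw":0},{"translation":[-0.2,0,0.5],"twist":0,"claw":0},{"translation":[-0.2,0,0.2],"twist":0,"claw":0},{"translation":[0,0,0],"twist":0,"claw":0}]' 10
python3 - <<'E'
from h import *
s=cam('scene');cv2.imwrite('pics/s2.png',cv2.resize(s['img'][40:240,200:430,::-1],None,fx=2,fy=2))
E
```

```text
clock: 6.28
tool_pos: [0.6001, 0.1973, 0.2243]
eef_rot: [0.811, 0.586, -0.004, 0.001]
contact_force: [0.7, -0.1, 0.8]
opening: 0.004
```

View pics/s2.png

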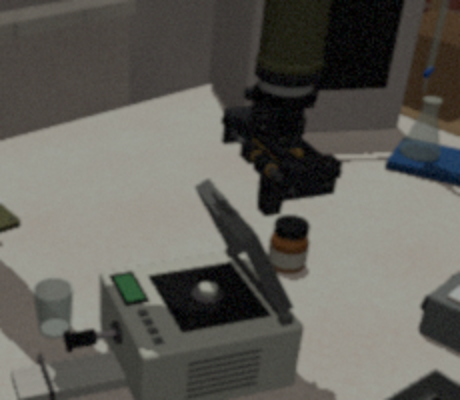

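```bash
python3 -m jog '[{"translation":[-0.12,0,0],"twist":0,"claw":0},{"translation":[-0.12,0,0],"twist":0,"claw":0},{"translation":[-0.12,0,0],"twist":0,"claw":0},{"translation":[-0.12,0,0],"twist":0,"claw":0},{"translation":[-0.12,0,0],"twist":0,"claw":0},{"translation":[-0.12,0,0],"twist":0,"claw":0},{"translation":[-0.12,0,0],"twist":0,"claw":0}]'
python3 -m jog '[{"translation":[-0.12,0,0.03],"twist":0,"claw":0},{"translation":[-0.12,0,0.03],"twist":0,"claw":0},{"translation":[-0.12,0,0.03],"twist":0,"claw":0}]'
python3 -c "
from h import *
yaw=1.2571;ux=np.array([np.cos(yaw),np.sin(yaw),0]);h=np.array([.5971,.1908,.111])
print((np.array(r.get_state()['tool_pos'])-h)@ux)"
```

```text
clock: 6.92
tool_pos: [0.5907, 0.1714, 0.2269]
eef_rot: [0.809, 0.588, 0.0, 0.0]
contact_force: [-0.0, -0.7, 1.0]
opening: 0.003
clock: 7.17
tool_pos: [0.5864, 0.1581, 0.2231]
eef_rot: [0.809, 0.588, 0.0, -0.0]
contact_force: [0.1, 1.0, -0.1]
opening: 0.005
-0.03437644926625266
```

```bash
python3 -m jog '[{"translation":[-0.11,0,0.01],"twist":0,"claw":0},{"translation":[-0.11,0,0.01],"twist":0,"claw":0},{"translation":[-0.11,0,0.02],"twist":0,"claw":0},{"translation":[-0.11,0,0.02],"twist":0,"claw":0},{"translation":[-0.09,0,0.05],"twist":0,"claw":0},{"translation":[-0.09,0,0.05],"twist":0,"claw":0},{"translation":[-0.09,0,0.05],"twist":0,"claw":0}]'
python3 -m jog '[{"translation":[-0.09,0,0.07],"twist":0,"claw":0},{"translation":[-0.09,0,0.07],"twist":0,"claw":0},{"translation":[-0.09,0,0.07],"twist":0,"claw":0}]'
python3 - <<'E'
from h import *
yaw=1.2571;ux=np.array([np.cos(yaw),np.sin(yaw),0]);h=np.array([.5971,.1908,.111])
print((np.array(r.get_state()['tool_pos'])-h)@ux)
s=cam('scene');cv2.imwrite('pics/s3.png',cv2.resize(s['img'][40:240,200:430,::-1],None,fx=2,fy=2))
E
```

```text
clock: 7.75
tool_pos: [0.5775, 0.1307, 0.2145]
eef_rot: [0.809, 0.588, -0.0, 0.0]
contact_force: [0.0, 0.2, 0.9]
opening: 0.004
clock: 8.0
tool_pos: [0.5741, 0.1204, 0.2059]
eef_rot: [0.809, 0.588, -0.0, 0.0]
contact_force: [0.1, 0.6, 1.5]
opening: 0.001
-0.07404393850016032
```

View pics/s3.png

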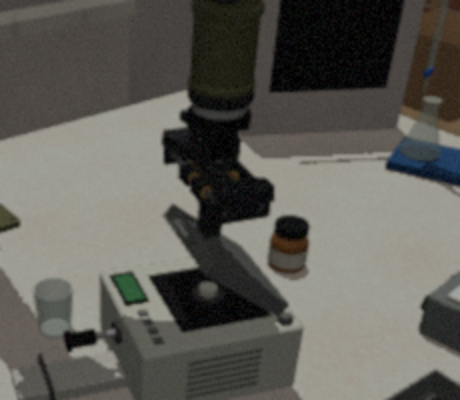

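The fingertips are on the cover's outer face, which is now about 0.7 rad open. I'll keep going along the arc and slow down.

```bash
python3 -m jog '[{"translation":[-0.1,0,0.08],"twist":0,"claw":0},{"translation":[-0.1,0,0.08],"twist":0,"claw":0},{"translation":[-0.07,0,0.08],"twist":0,"claw":0},{"translation":[-0.07,0,0.08],"twist":0,"claw":0},{"translation":[-0.07,0,0.08],"twist":0,"claw":0},{"translation":[-0.07,0,0.08],"twist":0,"claw":0},{"translation":[-0.07,0,0.08],"twist":0,"claw":0},{"translation":[-0.07,0,0.08],"twist":0,"claw":0},{"translation":[-0.05,0,0.09],"twist":0,"claw":0},{"translation":[-0.05,0,0.09],"twist":0,"claw":0},{"translation":[-0.05,0,0.09],"twist":0,"claw":0},{"translation":[-0.03,0,0.075],"twist":0,"claw":0},{"translation":[-0.03,0,0.075],"twist":0,"claw":0},{"translation":[-0.03,0,0.075],"twist":0,"claw":0},{"translation":[-0.03,0,0.075],"twist":0,"claw":0}]'
python3 -m jog '[{"translation":[-0.02,0,0.06],"twist":0,"claw":0},{"translation":[-0.02,0,0.06],"twist":0,"claw":0},{"translation":[-0.02,0,0.06],"twist":0,"claw":0},{"translation":[-0.02,0,0.06],"twist":0,"claw":0},{"translation":[-0.02,0,0.06],"twist":0,"claw":0},{"translation":[-0.02,0,0.06],"twist":0,"claw":0},{"translation":[0,0,0.06],"twist":0,"claw":0},{"translation":[0,0,0.06],"twist":0,"claw":0}]'
python3 -c "
from h import *
yaw=1.2571;ux=np.array([np.cos(yaw),np.sin(yaw),0]);h=np.array([.5971,.1908,.111])
print((np.array(r.get_state()['tool_pos'])-h)@ux)"
```

```text
clock: 9.3
tool_pos: [0.5633, 0.087, 0.1576]
eef_rot: [0.809, 0.588, 0.0, 0.0]
contact_force: [0.4, 0.5, 0.3]
opening: 0.01
clock: 9.97
tool_pos: [0.5618, 0.0824, 0.1385]
eef_rot: [0.809, 0.588, 0.0, 0.0]
contact_force: [-0.2, -0.5, -0.9]
opening: 0.005
-0.11401201631013964
```

```bash
python3 -m jog '[{"translation":[0,0,0.05],"twist":0,"claw":0},{"translation":[0,0,0.05],"twist":0,"claw":0},{"translation":[0,0,0.03],"twist":0,"claw":0},{"translation":[0,0,0],"twist":0,"claw":0}]'
python3 -m jog '[{"translation":[0,0,0.03],"twist":0,"claw":0},{"translation":[0,0,0.02],"twist":0,"claw":0},{"translation":[0,0,0],"twist":0,"claw":0}]'
```

```text
clock: 10.3
tool_pos: [0.5618, 0.0825, 0.1336]
eef_rot: [0.809, 0.588, -0.0, 0.0]
contact_force: [-0.2, -0.5, 0.4]
opening: 0.008
clock: 10.55
tool_pos: [0.5619, 0.0825, 0.1333]
eef_rot: [0.809, 0.588, 0.0, 0.001]
contact_force: [-3.7, -1.1, 14.8]
opening: 0.008
```

The cover is firmly on its stop: 15 N at z = 0.133. Next I'll lift, move above the knob, and look.

```bash
python3 -m jog '[{"translation":[0,0,-0.4],"twist":0,"claw":0},{"translation":[0,0,-0.8],"twist":0,"claw":0},{"translation":[0,0,-0.8],"twist":0,"claw":60},{"translation":[-0.4,0,-0.2],"twist":0,"claw":60},{"translation":[-0.8,0,0],"twist":0,"claw":60},{"translation":[-0.8,0,0],"twist":0,"claw":60},{"translation":[-0.8,0,0],"twist":0,"claw":60},{"translation":[-0.5,0,0],"twist":0,"claw":60},{"translation":[-0.2,0,0],"twist":0,"claw":60},{"translation":[0,0,0],"twist":0,"claw":60}]' 40
python3 - <<'E'
from h import *
s=cam('wrist');cv2.imwrite('pics/w2.png',s['img'][:,:,::-1]);yaw=1.2571;ux=np.array([np.cos(yaw),np.sin(yaw),0]);uy=np.array([-ux[1],ux[0],0]);O=np.array([.57088,.10997,0])
for n,z in[('rod_flange',.075),('rod_knob',.075),('index_mark',.03)]:
  for p in r.spot_point(n,'wrist')[:1]:
    w=atz(s,p['location'],z);print(n,np.round(p['location']),round(p['confidence'],2),'photometer xy',round((w-O)@ux,4),round((w-O)@uy,4))
t=np.array(r.get_state()['tool_pos'])-O;print('tcp',t@ux,t@uy,t[2])
print(plan(O-ux*.161+[0,0,.056],72.03))
E
```

```text
clock: 11.38
tool_pos: [0.518, -0.0529, 0.2194]
eef_rot: [0.81, 0.586, -0.001, 0.0]
contact_force: [0.5, -0.1, -0.1]
opening: 0.585
rod_flange [188. 254.] 0.77 photometer xy -0.1813 0.0015
rod_knob [163. 255.] 0.7 photometer xy -0.1584 0.0006
index_mark [204. 256.] 0.6 photometer xy -0.2132 -0.0002
tcp -0.1665576960227361 0.00018347074531182116 0.2197230371440561
('shift units', array([1.310e-01, 2.000e-03, 4.093e+00]), 'twist units', np.float64(0.025))
```

View pics/w2.png

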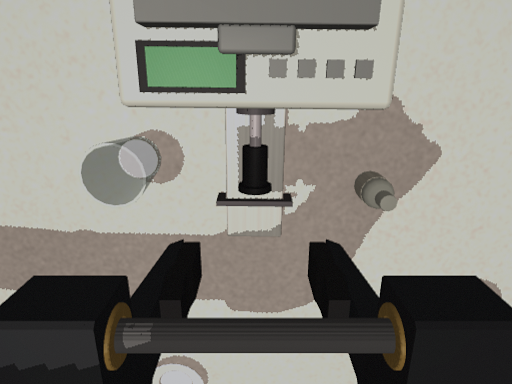

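The knob is centred at pixel (255,165), with the flange at row ~188 and the index bar at row ~200. The jaws straddle it and the cover is shut. I'll measure the pull from edge profiles.

```bash
python3 - <<'E'
from h import *
s=cam('wrist');g=cv2.cvtColor(s['img'],cv2.COLOR_RGB2GRAY).astype(int)
for a,b in((222,232),(278,288),(250,260)):print(a,g[178:214,a:b].mean(1).astype(int))
yaw=1.2571;ux=np.array([np.cos(yaw),np.sin(yaw),0]);O=np.array([.57088,.10997,0])
def row(x,z):
    w=s['M'].T@(O+ux*x+[0,0,z]-s['o']);return s['cy']-s['fy']*w[1]/-w[2]
for x in(-.177,-.18,-.183):print('flange',x,[round(row(x,z),1) for z in(.06,.075,.09)])
for x in(-.21,-.213,-.216,-.22):print('bar edges',x,round(row(x+.003,.03),1),round(row(x-.003,.03),1))
print('front top edge row',row(-.11,.11))
print([int(v) for v in g[95:115,150:200].mean(1)])
print(s['o'],(s['o']-O)@ux)
E
```

```text
222 [186 186 186 187 188 188 188 186 186 187 186 186 185 185 186 186 187 182
 158 128 119 119 120 121  94  44  20  48  80  85  80  75 117 177 188 187]
278 [128 129 130 129 129 128 129 127 138 143 142 143 148 147 148 161 164 169
 169 142 102  90  90  92  88  62  28  21  54  77  79  76  72 134 164 167]
250 [ 21  21  21  20  21  21  21  20  21  20  21  20  20  21  14   8  16  22
  24  22  20  13  88 184 176  99  17  21  68  81  80  75  88 177 193 190]
flange -0.177 [np.float64(184.1), np.float64(188.9), np.float64(194.2)]
flange -0.18 [np.float64(187.2), np.float64(192.1), np.float64(197.6)]
flange -0.183 [np.float64(190.2), np.float64(195.3), np.float64(200.9)]
bar edges -0.21 203.5 208.9
bar edges -0.213 206.2 211.6
bar edges -0.216 208.9 214.3
bar edges -0.22 212.5 217.8
front top edge row 115.70472497355243
[51, 53, 51, 50, 136, 185, 192, 191, 191, 191, 191, 191, 191, 187, 180, 172, 166, 143, 118, 174]
[0.54262862 0.02885762 0.36545598] -0.08587177389136119
```

```bash
python3 -m jog '[{"translation":[0.13,0,0.5],"twist":0,"claw":60},{"translation":[0,0,0.5],"twist":0,"claw":60},{"translation":[0,0,0.5],"twist":0,"claw":60},{"translation":[0,0,0.5],"twist":0,"claw":60},{"translation":[0,0,0.5],"twist":0,"claw":60},{"translation":[0,0,0.5],"twist":0,"claw":60},{"translation":[0,0,0.5],"twist":0,"claw":60},{"translation":[0,0,0.4],"twist":0,"claw":60},{"translation":[0,0,0.18],"twist":0,"claw":60},{"translation":[0,0,0],"twist":0,"claw":60}]'
python3 -m jog '[{"translation":[0,0,0],"twist":0,"claw":0},{"translation":[0,0,0],"twist":0,"claw":0},{"translation":[0,0,0],"twist":0,"claw":0},{"translation":[0,0,0],"twist":0,"claw":0},{"translation":[0,0,0],"twist":0,"claw":0},{"translation":[0,0,0],"twist":0,"claw":0},{"translation":[0,0,0],"twist":0,"claw":0},{"translation":[0,0,0],"twist":0,"claw":0}]' 40
python3 - <<'E'
from h import *
ux=np.array([np.cos(1.2571),np.sin(1.2571),0]);O=np.array([.57088,.10997,0]);t=np.array(r.get_state()['tool_pos'])-O;print('tcp x',t@ux,t[2])
E
```

```text
clock: 12.47
tool_pos: [0.5197, -0.0444, 0.055]
eef_rot: [0.808, 0.589, -0.001, -0.001]
contact_force: [-0.1, 0.3, -0.5]
opening: 0.602
clock: 13.13
tool_pos: [0.5206, -0.0459, 0.0568]
eef_rot: [0.809, 0.588, 0.0, 0.0]
contact_force: [0.4, -1.1, 5.7]
opening: 0.226
tcp x -0.16377353443138448 0.05682593843039509
```

```bash
python3 -m jog '[{"translation":[-0.1,0,0],"twist":0,"claw":0},{"translation":[-0.1,0,0],"twist":0,"claw":0},{"translation":[-0.1,0,0],"twist":0,"claw":0},{"translation":[-0.1,0,0],"twist":0,"claw":0},{"translation":[-0.1,0,0],"twist":0,"claw":0},{"translation":[-0.1,0,0],"twist":0,"claw":0},{"translation":[-0.1,0,0],"twist":0,"claw":0},{"translation":[-0.1,0,0],"twist":0,"claw":0},{"translation":[-0.025,0,0],"twist":0,"claw":0},{"translation":[0,0,0],"twist":0,"claw":0},{"translation":[0,0,0],"twist":0,"claw":0}]'
python3 - <<'E'
from h import *
ux=np.array([np.cos(1.2571),np.sin(1.2571),0]);O=np.array([.57088,.10997,0]);
print('f along x',np.array(r.get_state()['contact_force'])@ux)
xs=[];im={}
for k in range(2):
  for c in('scene','top','wrist'):
    xs.append((np.array(r.get_state()['tool_pos'])-O)@ux);im[c]=cam(c)
print('tcp x',np.round(xs,4))
for n,z in[('rod_flange',.075),('rod_knob',.075),('index_mark',.03)]:
  for c in im:
    for p in r.spot_point(n,c)[:1]:
      w=atz(im[c],p['location'],z);print(n,c,np.round(p['location']),round(p['confidence'],2),'x',round((w-O)@ux,4))
a=im['scene']['img'][170:270,180:290];b=im['wrist']['img'][130:330,150:370]
cv2.imwrite('pics/p.png',np.hstack([cv2.resize(a,(396,360),interpolation=2),cv2.resize(b,(396,360))])[:,:,::-1])
E
```

```text
clock: 14.05
tool_pos: [0.5111, -0.0742, 0.0568]
eef_rot: [0.808, 0.589, 0.003, -0.001]
contact_force: [-0.4, 6.2, 5.7]
opening: 0.231
f along x 5.801330828238398
tcp x [-0.1936 -0.1936 -0.1935 -0.1935 -0.1936 -0.1935]
rod_flange scene [185. 326.] 0.23 x 0.1029
rod_flange wrist [311. 252.] 0.73 x -0.2095
rod_knob top [173. 229.] 0.68 x -0.0091
rod_knob wrist [270. 255.] 0.75 x -0.1891
index_mark scene [227. 220.] 0.51 x -0.2217
```

View pics/p.png

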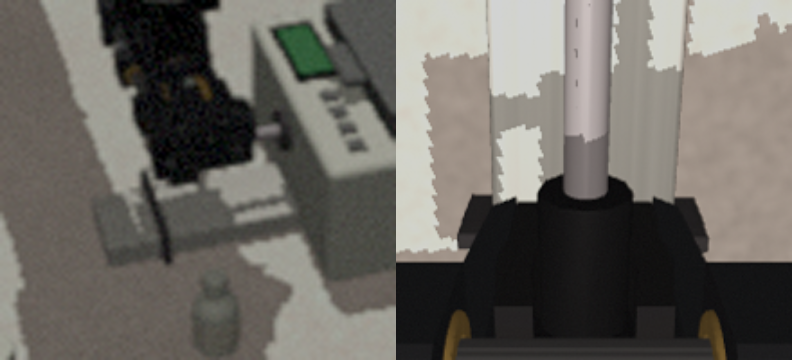

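```bash
python3 - <<'E'
from h import *
ux=np.array([np.cos(1.2571),np.sin(1.2571),0]);uy=np.array([-ux[1],ux[0],0]);O=np.array([.57088,.10997,0])
s=cam('wrist');g=cv2.cvtColor(s['img'],cv2.COLOR_RGB2GRAY).astype(int)
print('cam',np.round(s['o'],4),(s['o']-O)@ux)
def px(x,y,z):
    w=s['M'].T@(O+ux*x+uy*y+[0,0,z]-s['o']);return np.round([s['cy']-s['fy']*w[1]/-w[2],s['cx']+s['fx']*w[0]/-w[2]],1)
for c in(188,194,310,316):print(c,'rows232-274',g[232:274,c-2:c+2].mean(1).astype(int))
print('knob rows 215-262',g[215:262,250:258].mean(1).astype(int))
for x in(-.209,-.212,-.215):print('bar top near/far edge',x,px(x+.003,.035,.03),px(x-.003,.035,.03),px(x+.003,.035,.02),px(x+.003,-.035,.03))
for k in(-.186,-.189,-.192):print('knob inner rim top',k,px(k+.017,0,.086),'bottom',px(k+.017,0,.064))
cv2.imwrite('pics/w3.png',cv2.resize(s['img'][215:345,175:335,::-1],None,fx=5,fy=4.6))
E
```

```text
cam [0.5342 0.0027 0.2028] -0.11331551182543174
188 rows232-274 [147 147 148 148 148 148 148 147 148 149 148 149 144 133 117 102  91  83
  71  55  46  44  38  31  29  30  29  37  48  55  55  54  54  54  52  48
 110 144 144 131 113  97]
194 rows232-274 [144 145 144 145 147 129  72  24  28  29  30  30  30  30  30  30  30  30
  30  31  30  30  30  31  31  30  30  35  38  40  35  30  26  22  19  18
  19  19  19  19  19  20]
310 rows232-274 [149 148 147 148 148 149 152 106  39  28  30  30  31  31  30  30  28  27
  25  24  23  22  20  19  19  19  19  20  18  19  20  20  19  19  19  18
  20  19  20  19  19  19]
316 rows232-274 [148 147 148 148 147 148 151 132  95  86  78  61  45  34  33  30  29  29
  30  30  30  30  29  30  30  31  30  30  28  33  36  35  31  26  21  19
  18  19  18  19  19  20]
knob rows 215-262 [117 117 117 117 117 117 116 116 117 116 116 116 116 116 116 116 116 116
 116 116 115 116 115 116 119  76  18  10  12  12  12  13  24  28  27  26
  26  26  26  26  26  26  26  25  25  26  25]
bar top near/far edge -0.209 [255.3 194.8] [264.8 195.3] [247.2 197.6] [255.4 319.2]
bar top near/far edge -0.212 [260.1 195. ] [269.4 195.6] [251.7 197.8] [260.1 318.9]
bar top near/far edge -0.215 [264.8 195.3] [274.1 195.9] [256.3 198.1] [264.8 318.6]
knob inner rim top -0.186 [238.7 258.6] bottom [216.7 258. ]
knob inner rim top -0.189 [245.9 258.6] bottom [223.1 257.9]
knob inner rim top -0.192 [253.1 258.6] bottom [229.4 257.9]
```

View pics/w3.png

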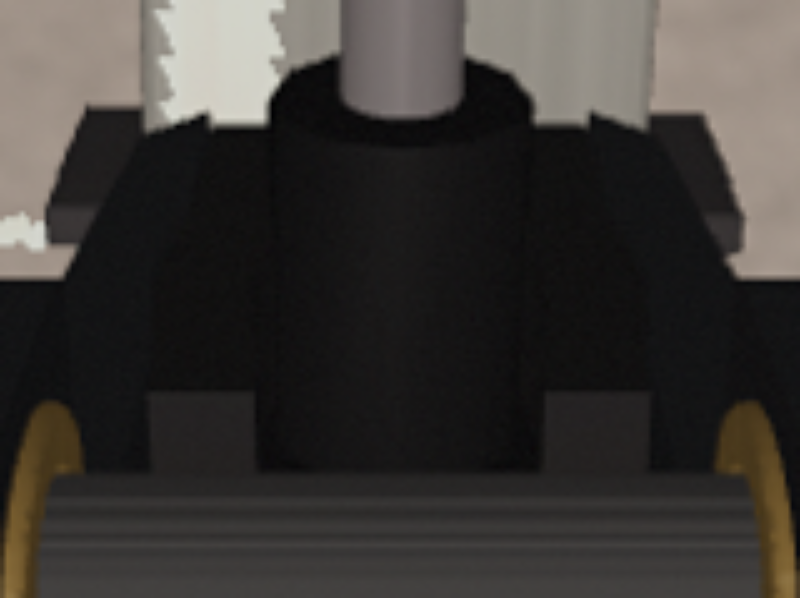

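Both measurements put the flange about 3 mm short: the knob rim is at row 247 (flange x ≈ -0.2093) and the bar's near edge is at row 260 (index ≈ -0.212). I'll pull a little more.

```bash
python3 -m jog '[{"translation":[-0.035,0,0],"twist":0,"claw":0},{"translation":[-0.035,0,0],"twist":0,"claw":0},{"translation":[0,0,0],"twist":0,"claw":0},{"translation":[0,0,0],"twist":0,"claw":0},{"translation":[0,0,0],"twist":0,"claw":0},{"translation":[0,0,0],"twist":0,"claw":0}]'
python3 - <<'E'
from h import *
ux=np.array([np.cos(1.2571),np.sin(1.2571),0]);uy=np.array([-ux[1],ux[0],0]);O=np.array([.57088,.10997,0])
t=np.array(r.get_state()['tool_pos']);s=cam('wrist');g=cv2.cvtColor(s['img'],cv2.COLOR_RGB2GRAY).astype(int)
print('tcp',(t-O)@ux,t[2])
def px(x,y,z):
    w=s['M'].T@(O+ux*x+uy*y+[0,0,z]-s['o']);return np.round([s['cy']-s['fy']*w[1]/-w[2],s['cx']+s['fx']*w[0]/-w[2]],1)
for c in(190,317):print(c,'rows225-270',g[225:270,c-2:c+2].mean(1).astype(int))
print('knob rows 235-255',g[235:256,250:258].mean(1).astype(int))
for x in(-.209,-.212,-.215):print('bar top near/far edge',x,px(x+.003,.035,.03),px(x-.003,.035,.03))
for k in(-.189,-.192,-.195):print('knob inner rim top',k,px(k+.017,0,.086))
for c in('rod_flange','rod_knob'):
  for p in r.spot_point(c,'wrist')[:1]: print(c,(atz(s,p['location'],.075)-O)@ux)
cv2.imwrite('pics/w4.png',cv2.resize(s['img'][215:345,175:335,::-1],None,fx=5,fy=4.6))
E
```

```text
clock: 15.35
tool_pos: [0.5102, -0.0765, 0.0568]
eef_rot: [0.808, 0.589, 0.003, -0.001]
contact_force: [0.6, 7.7, 6.3]
opening: 0.225
tcp -0.19612506433037316 0.056806740650820864
190 rows225-270 [146 146 145 144 143 143 144 144 145 140 132 126 114  99  84  69  58  52
  41  30  28  28  29  29  29  30  30  30  30  29  39  49  55  54  54  54
  53  51  43 160 206 170 123 109  95]
317 rows225-270 [149 148 148 147 146 146 146 146 146 147 146 128 107  91  86  78  61  44
  35  32  30  28  29  29  29  29  30  30  30  30  29  28  40  49  52  53
  50  47  42  38  32  41  46  32  22]
knob rows 235-255 [114 114 114 115 117  76  17  10  11  11  12  12  23  27  26  25  25  25
  25  25  25]
bar top near/far edge -0.209 [251.1 194.7] [260.7 195.2]
bar top near/far edge -0.212 [255.9 194.9] [265.4 195.5]
bar top near/far edge -0.215 [260.7 195.2] [270.  195.8]
knob inner rim top -0.189 [239.5 258.8]
knob inner rim top -0.192 [246.8 258.8]
knob inner rim top -0.195 [253.9 258.8]
rod_flange -0.21291701210907812
rod_knob -0.19117118449879025
```

View pics/w4.png

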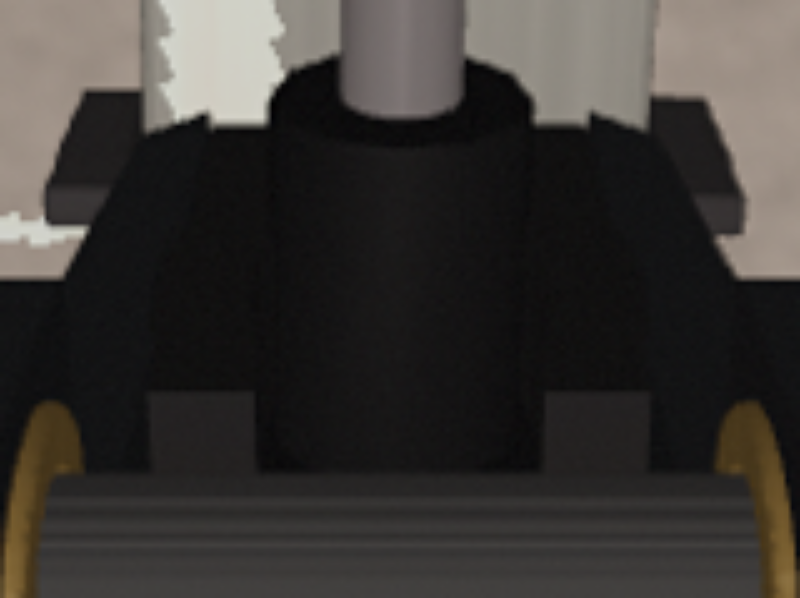

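The flange is now at -0.212 and the index at about -0.212 (knob rim row 247, bar near edge row 255.5). The grip isn't slipping, so I'm handing in.

```bash
python3 -c "
from h import *
r.finish_job();print(r.get_state()['clock'])"
```

```text
the job is handed in; nothing more can be done
the job is handed in; nothing more can be done
```

I lowered the cover until it was shut, then pulled the rod to the index mark. I handed the job in at about 15.4 s with the fingers still holding the knob at a 40 N grip setting.

- **Cover:** I pushed it down along its arc at roughly 0.2–0.6 rad/s, with the last part slowest. It reached its stop at a fingertip height of 0.133 m with about 15 N, and the wrist view afterwards showed it shut.
- **Rod:** The first pull stopped about 3 mm short, so I corrected it. The last wrist image put the flange 212 mm and the index bar 211–212 mm in front of the instrument's origin. The trained networks' knob and flange points put the flange at 211 and 213 mm.
- **Grip:** The knob kept its place between the pads through the correction. The force along the rod was about 7 N, as the spring should give.
- **Checks that disagreed:**
  - The early estimates of the pull ranged from 32 to 37 mm; I used the edge-based 33 mm.
  - The networks sometimes mistook other things for the cover edge, flange and knob, and I ignored those results.
- **Not checked:** I took no last scene-wide picture. No bottle or glass looked disturbed in the views I took, and the wrist readings I saw stayed at about 15 N or less.

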